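# Unlock the spent bayonet filter and set it in the tray

### The job

The filter with the straight bar grip is spent: turn it anticlockwise (seen from above) by about 60 degrees until it is unlocked, lift it straight out of the grey filter block and stand it upright in the open steel tray. Leave the plug with the round knob locked in its place beside it.

Things in the scene. Friction and masses are not known exactly. Their poses are not given: they have to be found in the camera images.
- filter_mid (a point): Spent filter, white plastic, 79 mm tall, up to 0.28 kg. Point on its axis half-way up, 39 mm above its flat foot; z up, x along the bar grip. Upright bar 52 mm long (x), 14 mm thick (y), from 5 to 40 mm above the point; under it a round cap 64 mm across, 8 mm thick; then a body 40 mm across with two lugs in line with the bar. Locked, the bar is within 5 deg of the block's x axis; it turns easily.
- dock: Fixed grey block, 120 (x) x 240 (y) x 63 mm high; origin under its centre. Two sockets at y -55 and +55 mm, floor 30 mm up: one (either) holds the filter, one the plug. White dots show locked (+x) and open (60 deg) directions. Filter lifts out with its bar 48 to 70 deg anticlockwise of +x (end stop about 75), and must rise 36 mm to clear; clockwise it is stopped. Hose barbs reach 42 mm out at +x.
- plug_mid (a point): Blanking plug in the other socket: white plastic, same cap, body and lugs as the filter, but on the cap a low round knob 42 mm across, 18 mm high. Point on its axis half-way up, 31 mm above its foot and below its top; x along its lugs. Not to be turned or taken.
- tray: Open steel tray, fixed to the bench, 180 by 180 mm, 25 mm high, walls and floor 4 mm thick. Origin at the centre of its underside, z up. It is empty at the start.
Mind the look-alikes: they are no part of the job. Leave any green look-alike of the part that bears filter_mid alone.

How it is judged:
By the outcome, as a careful person would: the job done as asked, in the order asked, and still so for the second after the job is handed in, with the robot touching nothing.
It also fails if it takes over 45 s, if anything falls off the work surface, if the arm or the gripper's body presses on something with over 40 N, if the wrist force passes 120 N, or if a joint passes its speed limit or range.

### The arm

A 6-joint arm with a two-finger parallel gripper is mounted at the origin on the work surface. World frame = base frame: x ahead of the robot, y to its left, z up, the work surface at z = 0. Lengths are in mm, angles in rad, forces in N, time in s.
With the tool pointing down it reaches from about 350 to 875 mm from the base axis. Payload 4.2 kg.
Tool frame: the origin (TCP) lies where the fingers leave the gripper's body, on its centre line; the fingertips stand ahead of it and the grasp point (between the pads) lies 54 mm ahead of it (arm.nose_length is the z of the fingertips in the tool frame, in mm); z points along the fingers, x is the direction in which the jaws open and shut, and the axes are right-handed (so a half turn about z gives the same grasp; the last joint's range is limited). The gripper opens to 85 mm and grips with 20 to 120 N. Pads are 22 mm wide; open, the fingers measure 114 mm over their backs; the gripper's body (76 mm by 85 mm) begins 54 mm behind the grasp point. The pads swing forward as they close: fully open they stand 13 mm farther back than shut.
Start: joints at [-1.09, 0.385, 0.008, 0, -1.194, -0.259], TCP at [137.509, -609.664, 303.912] pointing down, gripper open.
Joint ranges: [-3.14, 3.14], [-1.21, 2.06], [-1.07, 1.41], [-3.16, 2.05], [-2.99, -0.16], [-3.1, 3.1]. Speed limits (rad/s): [2.79, 2.79, 3.14, 3.14, 3.14, 3.14].

### API

Orientations are given as a unit quaternion [x, y, z, w].
In Python, from bench import arm, imaging, job_done gives the robot as it stands.
- The arm moves only by the shell command python3 -m crank 'ROWS' [OPENING]. ROWS is a JSON object of lists of equal length, an entry for each row: "delta_pos": the shift along the tool's x, y, z in m, a list of three; "twist": the turn about the tool's z in rad. In form: {"delta_pos": [[tx, ty, tz], ...], "twist": [twist, ...]}. A call has 1 to 8 rows; each row shifts and turns the commanded pose from where the row before left it, along the tool's axes as they then stand; what a row does not reach is not made up. A row lasts 1/12 s, in which the tool goes at most 41.7 mm and 7.16 degrees, less where a joint would pass 70% of its speed; a pose out of reach is approached as far as the arm can. A call is refused whole if a number of a shift passes 0.0417 or a number of a turn 0.125, either way. A call with a gripper value outside its range is refused whole. OPENING is the opening, from 0 (shut) to 1 (fully open), set as the call begins (- or left out, the last holds). The fingers move at their own pace and stop on an object; the grip force is fixed at half the most. Time passes only in rows, so rows that do not move let the fingers close. It gives the time, the measured TCP pose, the force and the opening at its end, in the units of the state.
- arm.read_state(): the state, without advancing time (a new reading comes with each control period).
- imaging.get_image(name): name is "scene" or "top" or "wrist"; returns (picture, depth): 400x640x3 uint8, blue, green, red; 400x640 float32, mm along the optical axis (not along the pixel's ray), 0 where there is no reading.
- imaging.camera_model(name): a dict with "vfov" (degrees; the focal length in pixels is half the picture's height over the tangent of half this angle, whatever the lens; pixels are square), "cx", "cy" (the principal point, pixels), "T" (4x4, takes a point from camera to world coordinates); the wrist camera has in their place "hand_eye" (4x4, takes a point from camera to tool coordinates, whose origin is the TCP and whose axes are the tool frame's). Camera axes: x right, y up, looking along -z (the intrinsics and any distortion apply to the point x, -y, -z); pixel columns grow to the right and rows downward; lengths in mm; the calibration is good to about 2 mm. A picture is of the moment at which its call begins: read the wrist's pose just before it. camera_model takes no time and is no camera call.
- job_done(): hands the job in, once; it reports no verdict.
The state is a dict: "clock": time; "joints": joint angles; "joint_vel": joint speeds; "joint_efforts": joint torques, N m; "position": TCP position; "ee_rot": TCP orientation; "contact_force": force on the tool from outside, world axes, zero at the start; "wrist_torque": the same for the moment, N m; "gripper_width": finger opening in mm.
Only numpy, scipy, OpenCV 4.12 (cv2) and the standard library are available. Lean on these libraries where they do the work, as an engineer would, in place of code of your own. Each camera call takes 0.05 s, during which the arm holds its last target.

## Working session

There is one attempt and no reset: what is moved stays moved. The work goes in short steps, Python scripts to look and compute and a shell command to move; the robot and the scene stay as the last step left them, time stands still between calls to the robot, and variables do not carry over. Pictures are saved under pics/ and viewed, and the job is handed in when it is done.

```bash
ls; mkdir -p pics
python3 - <<'E'
from bench import arm, imaging
import cv2,numpy as np
print(arm.read_state(), arm.nose_length)
for n in ["scene","top"]:
    p,d=imaging.get_image(n); cv2.imwrite(f"pics/{n}0.png",p); np.save(f"pics/{n}0.npy",d)
    print(n,{k:(np.round(v,4).tolist() if not isinstance(v,str) else v) for k,v in imaging.camera_model(n).items()})
print(imaging.camera_model("wrist"))
E
```

```text
pics
{'clock': 0.0, 'joints': array([-1.09042680e+00,  3.85566975e-01,  6.62120868e-03, -4.80754792e-04,
       -1.19400336e+00, -2.58609016e-01]), 'joint_vel': array([ 0.00144676, -0.00089513,  0.00012577, -0.00119726,  0.00132507,
       -0.00142399]), 'joint_efforts': array([ 1.27292515e-04, -3.92291343e+01,  1.88400453e+01,  4.18623626e+00,
       -4.54982670e-03, -2.33589510e-06]), 'position': array([ 137.40072949, -609.27383163,  302.81602215]), 'ee_rot': array([ 6.24589755e-01,  7.80952258e-01,  6.39262304e-04, -8.94371742e-04]), 'contact_force': array([-0.55388738, -0.08799827,  0.46505763]), 'wrist_torque': array([ 0.01523849,  0.00057518, -0.0118504 ]), 'gripper_width': 85.49290562219537} 72.6
scene {'vfov': 45.425, 'cx': 322.7276, 'cy': 196.301, 'T': [[0.1654, -0.677, 0.7172, 1114.9008], [0.9862, 0.1067, -0.1268, -126.7476], [0.0093, 0.7282, 0.6853, 665.7792], [0.0, 0.0, 0.0, 1.0]]}
top {'vfov': 44.7779, 'cx': 312.9861, 'cy': 192.8743, 'T': [[0.0054, 0.996, -0.0893, 428.3006], [-1.0, 0.0049, -0.0058, 0.2852], [-0.0054, 0.0893, 0.996, 990.3482], [0.0, 0.0, 0.0, 1.0]]}
{'vfov': 60.60430682690725, 'cx': 315.42490323579136, 'cy': 200.42661520220497, 'hand_eye': array([[ 9.99999832e-01,  1.12107620e-04,  5.68090191e-04,
        -9.39177712e-01],
       [ 2.86879986e-04, -9.48129187e-01, -3.17885142e-01,
        -8.16784193e+01],
       [ 5.02985544e-04,  3.17885251e-01, -9.48129060e-01,
        -7.02760004e+01],
       [ 0.00000000e+00,  0.00000000e+00,  0.00000000e+00,
         1.00000000e+00]])}
```

View pics/scene0.png

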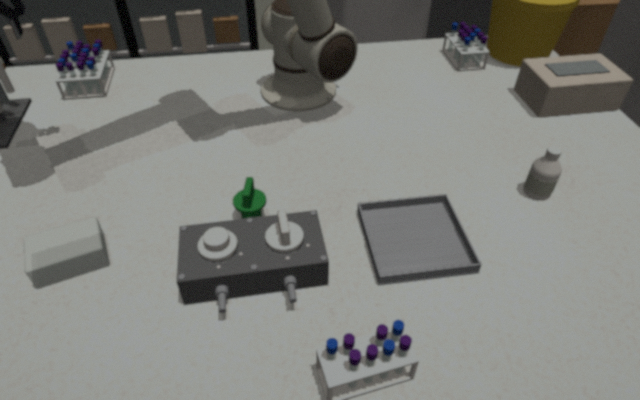

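View pics/top0.png

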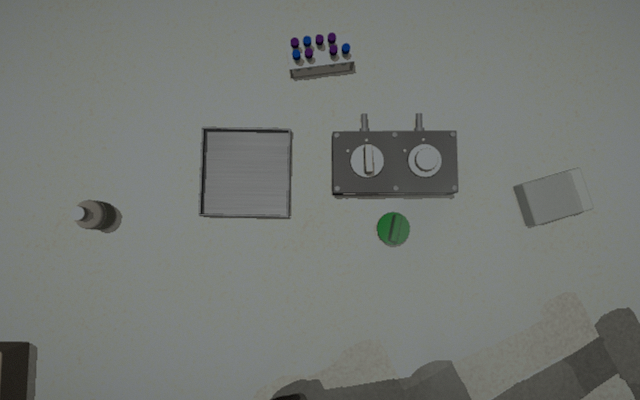

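The scene view shows the dock with the filter's bar grip at about (285,228), the plug at (216,240), the green look-alike behind at (249,200) and the tray at (415,237). In the top view they are at (367,160), (425,160), (393,229) and (247,172). Next I'll locate them with depth.

```bash
cat > h.py <<'E'
import numpy as np, cv2
from bench import imaging, arm
from scipy.spatial.transform import Rotation as R
def cloud(name,d,T=None):
    m=imaging.camera_model(name); f=200/np.tan(np.radians(m["vfov"]/2))
    v,u=np.mgrid[0:400,0:640].astype(float)
    P=np.stack([(u-m["cx"])/f*d,-(v-m["cy"])/f*d,-d],-1)
    T=m["T"] if T is None else T
    W=P@T[:3,:3].T+T[:3,3]; W[d<=0]=np.nan
    return W
def wristT(st):
    T=np.eye(4);T[:3,:3]=R.from_quat(st["ee_rot"]).as_matrix();T[:3,3]=st["position"]
    return T@imaging.camera_model("wrist")["hand_eye"]
def rect(pts):
    return cv2.minAreaRect(pts[:,:2].astype(np.float32))
E
python3 - <<'E'
from h import *
for n,c in (("top",{"filter":(367,160),"plug":(425,160),"dock":(395,175),"traymid":(247,172)}),("scene",{"filter":(285,228),"plug":(216,240),"dock":(250,250),"traymid":(415,237)})):
    d=np.load(f"pics/{n}0.npy"); W=cloud(n,d)
    for k,(u,v) in c.items(): print(n,k,np.round(W[v,u],1))
    z=W[...,2]
    reg=(W[...,0]>400)&(W[...,0]<800)&(W[...,1]>-250)&(W[...,1]<330)
    a=reg&(z>45)&(z<75); 
    print("dock",rect(W[a]), np.median(z[a]))
    b=reg&(z>96)&(z<120); k,l,s,c2=cv2.connectedComponentsWithStats(b.astype(np.uint8))
    for i in range(1,k):
        if s[i,4]>15: print("bar",s[i,4],rect(W[l==i]),np.nanmax(z[l==i]),W[l==i].mean(0).round(1))
    t=reg&(z>15)&(z<35)&(W[...,1]>60); print("tray",rect(W[t]))
E
```

```text
top filter [568.3 -93.2 109. ]
top plug [ 571.8 -203.6   90.4]
top dock [ 547.  -152.2   60.6]
top traymid [559.  141.5   4.3]
dock ((633.3194580078125, -74.61819458007812), (419.9952697753906, 237.9700927734375), 47.796791076660156) 63.024194886540045
bar 228 ((573.0166015625, -95.5123519897461), (50.7181282043457, 14.25590705871582), 1.398931860923767) 112.82670873502548 [572.7 -94.8 108.1]
tray ((558.5357055664062, 148.538818359375), (174.63841247558594, 180.9854278564453), 89.9918212890625)
scene filter [592.9 -94.9 106.4]
scene plug [ 587.4 -205.4   91.2]
scene dock [ 592.1 -154.5   62.7]
scene traymid [556.5 147.4   2.4]
dock ((635.7909545898438, -76.06964111328125), (418.8753662109375, 236.3594512939453), 48.036319732666016) 62.42219921445735
bar 246 ((577.259033203125, -96.86922454833984), (53.49943542480469, 13.94416618347168), 1.8675860166549683) 110.66988636364738 [582.  -97.1 106.6]
tray ((562.3809814453125, 146.97608947753906), (174.3531494140625, 183.59803771972656), 89.4501953125)
```

```bash
python3 -m crank '{"delta_pos": [[0,0,0],[0,0,0],[0.028,0.025,0],[0.028,0.025,0],[0.028,0.025,0],[0.028,0.025,0],[0.028,0.025,0],[0.028,0.025,0]], "twist": [0.1,0.095,0,0,0,0,0,0]}' 1; python3 -m crank '{"delta_pos": [[0.028,0.025,0],[0.028,0.025,0],[0.028,0.025,0],[0.028,0.025,0],[0.028,0.025,0],[0.028,0.025,0],[0.028,0.025,0],[0.028,0.025,0]], "twist": [0,0,0,0,0,0,0,0]}'; python3 -c "
from h import *
s=arm.read_state();print(s['joints'],R.from_quat(s['ee_rot']).as_matrix())"
```

```text
clock: 0.77
position: [283.6, -436.0, 303.5]
ee_rot: [0.698, 0.716, 0.0, -0.0]
contact_force: [1.7, -0.3, 0.1]
gripper_width: 85.5
clock: 1.43
position: [477.5, -206.7, 303.7]
ee_rot: [0.697, 0.717, -0.0, -0.0]
contact_force: [0.8, -0.4, -0.4]
gripper_width: 85.8
[-9.63453430e-02  2.06928885e-01 -2.46093308e-01 -1.97508928e-04
 -1.11828833e+00 -1.44733608e+00] [[-2.70251556e-02  9.99634631e-01 -4.94713453e-04]
 [ 9.99634725e-01  2.70252701e-02  2.26269305e-04]
 [ 2.39556398e-04 -4.88417783e-04 -9.99999852e-01]]
```

```bash
python3 -m crank '{"delta_pos": [[0.027,0.025,0],[0.027,0.025,0],[0.027,0.025,0],[0.027,0.025,0],[0,0,0],[0,0,0]], "twist": [0,0,0,0,0,0]}'
python3 - <<'E'
from h import *
s=arm.read_state(); p,d=imaging.get_image("wrist"); cv2.imwrite("pics/w1.png",p)
print(s["position"],s["joint_vel"].round(3))
W=cloud("wrist",d,wristT(s)); z=W[...,2]; np.save("pics/w1.npy",W)
b=(z>98)&(z<125)&(W[...,0]>520)&(W[...,0]<630); k,l,st,_=cv2.connectedComponentsWithStats(b.astype(np.uint8))
for i in range(1,k):
    if st[i,4]>50: print("bar",st[i],rect(W[l==i]),np.median(z[l==i]))
c=(z>67)&(z<80); k,l,st,_=cv2.connectedComponentsWithStats(c.astype(np.uint8))
for i in range(1,k):
    if st[i,4]>200: print("cap",st[i],rect(W[l==i]),np.median(z[l==i]))
E
```

```text
clock: 1.93
position: [574.7, -96.2, 302.7]
ee_rot: [0.697, 0.717, -0.001, -0.001]
contact_force: [-0.6, -0.4, -0.4]
gripper_width: 85.7
[574.66356271 -96.17435757 302.73563468] [-0.038 -0.029 -0.031  0.001 -0.005  0.004]
bar [ 307  160   18   63 1074] ((575.2265014648438, -97.12561798095703), (51.3216552734375, 14.019598007202148), 1.4535466432571411) 108.99249902304265
cap [ 238    0   29   61 1090] ((451.47833251953125, -151.41258239746094), (14.350667953491211, 45.39948272705078), 78.23330688476562) 78.71124420994863
cap [ 159  144   72   70 1900] ((576.9952392578125, -206.85177612304688), (62.892032623291016, 63.22428512573242), 27.109407424926758) 74.33872427947173
cap [ 281  147   70   67 2720] ((574.6775512695312, -97.19883728027344), (61.64192199707031, 62.85227966308594), 2.3382856845855713) 74.32668100344381
```

View pics/w1.png

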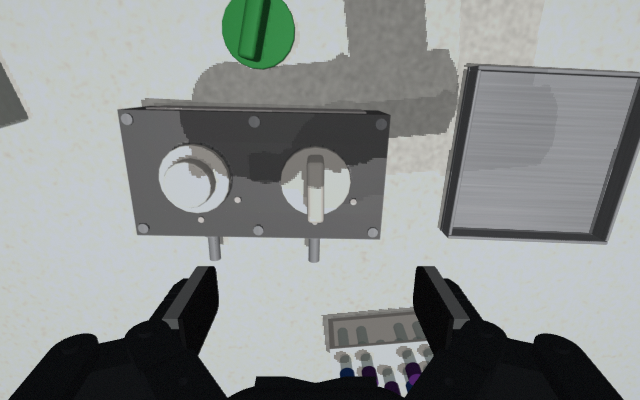

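The wrist view shows the filter's bar at (316,185), in line with the tool, and the open dot at (353,202), which is 60° anticlockwise. The axis is at (574.7, -97.2). I'll descend and grip.

```bash
python3 -m crank '{"delta_pos": [[-0.001,0,0.036],[0,0,0.036],[0,0,0.034],[0,0,0.028],[0,0,0.012],[0,0,0.004],[0,0,0],[0,0,0]], "twist": [0,0,0,0,0,0,0,0]}' 1;  python3 -m crank '{"delta_pos": [[0,0,0],[0,0,0],[0,0,0],[0,0,0],[0,0,0],[0,0,0],[0,0,0],[0,0,0]], "twist": [0,0,0,0,0,0,0,0]}' 0
```

```text
clock: 2.65
position: [574.3, -99.5, 155.1]
ee_rot: [0.698, 0.716, 0.001, 0.001]
contact_force: [0.2, 0.3, 0.1]
gripper_width: 85.5
clock: 3.32
position: [574.0, -98.6, 154.0]
ee_rot: [0.698, 0.717, 0.0, -0.0]
contact_force: [0.0, 1.1, 0.0]
gripper_width: 13.0
```

Run:
```python
from h import *
s=arm.read_state(); print(s)
p,d=imaging.get_image("wrist"); cv2.imwrite("pics/w2.png",p)
```

```text
{'clock': 3.3167, 'joints': array([ 1.07755479e-01,  4.61070194e-01, -2.88455075e-01, -1.92174026e-04,
       -8.21109834e-01, -1.65151970e+00]), 'joint_vel': array([-0.00124421,  0.00014266,  0.00088792,  0.00091315,  0.00031155,
       -0.00079121]), 'joint_efforts': array([-6.55051265e-01, -3.84684527e+01,  1.46550456e+01,  3.46879162e+00,
        4.86618234e-02, -2.53333375e-03]), 'position': array([574.04004459, -98.60391428, 154.02021942]), 'ee_rot': array([ 6.97532102e-01,  7.16553525e-01,  1.06943499e-04, -2.80667518e-06]), 'contact_force': array([0.04573413, 1.09954692, 0.00654243]), 'wrist_torque': array([ 0.34578239,  0.10781927, -0.00685171]), 'gripper_width': 13.040922617444393}
```

View pics/w2.png

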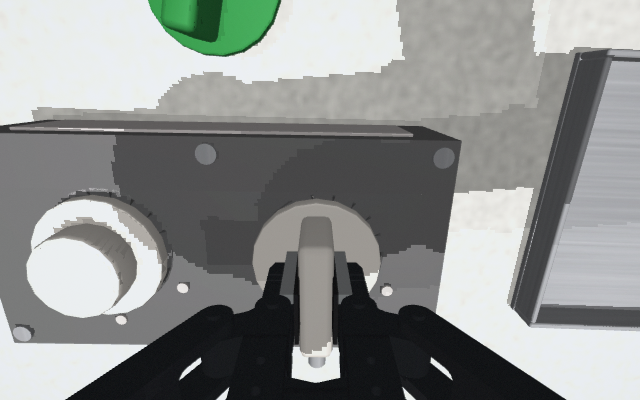

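The bar is held (opening 13 mm). Now I'll turn it anticlockwise.

```bash
python3 -m crank '{"delta_pos": [[0,0,0],[0,0,0],[0,0,0],[0,0,0],[0,0,0],[0,0,0]], "twist": [-0.08,-0.1,-0.1,-0.1,-0.1,-0.1]}';  python3 -m crank '{"delta_pos": [[0,0,0],[0,0,0],[0,0,0],[0,0,0],[0,0,0],[0,0,0],[0,0,0],[0,0,0]], "twist": [-0.1,-0.1,-0.1,-0.1,-0.06,0,0,0]}'
python3 - <<'E'
from h import *
s=arm.read_state(); x=R.from_quat(s["ee_rot"]).as_matrix()
print(np.degrees(np.arctan2(x[1,1],x[0,1])), s["wrist_torque"],s["gripper_width"])
p,d=imaging.get_image("wrist"); cv2.imwrite("pics/w3.png",p)
E
```

```text
clock: 3.87
position: [573.8, -99.2, 154.0]
ee_rot: [0.461, 0.887, -0.0, -0.0]
contact_force: [-0.6, -1.0, 0.7]
gripper_width: 13.3
clock: 4.53
position: [574.1, -99.0, 154.0]
ee_rot: [0.25, 0.968, -0.0, 0.0]
contact_force: [0.3, -1.7, 0.5]
gripper_width: 13.0
61.04458235680919 [-0.49668347 -0.12891936 -0.01291517] 12.962955360594814
```

View pics/w3.png

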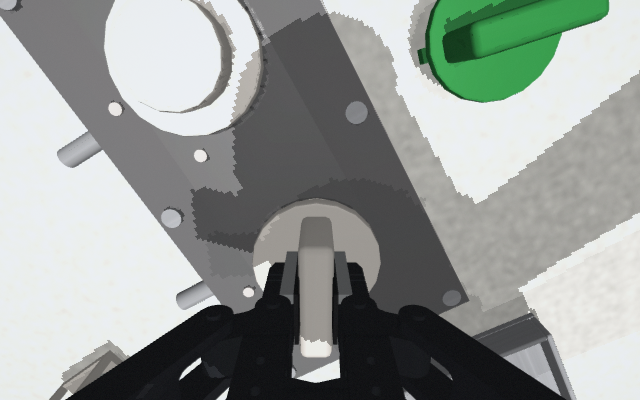

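The bar turned with the gripper to 61° and the forces are low. Lifting gently first.

```bash
python3 -m crank '{"delta_pos": [[0,0,-0.005],[0,0,-0.008],[0,0,-0.01],[0,0,-0.01]], "twist": [0,0,0,0]}';  python3 -m crank '{"delta_pos": [[0,0,-0.01],[0,0,-0.015],[0,0,-0.015],[0,0,-0.01],[0,0,0],[0,0,0]], "twist": [0,0,0,0,0,0]}'
python3 - <<'E'
from h import *
s=arm.read_state(); print(s["position"],s["contact_force"],s["gripper_width"])
Rm=R.from_quat(s["ee_rot"]).as_matrix()
p,d=imaging.get_image("wrist"); cv2.imwrite("pics/w4.png",p)
p,d=imaging.get_image("scene"); cv2.imwrite("pics/s4.png",p)
# tray refine from wrist w1 and scene
W=np.load("pics/w1.npy"); z=W[...,2]; t=(z>18)&(z<32)&(W[...,1]>40)&(W[...,0]>400)&(W[...,0]<700); print("tray",rect(W[t]))
print(Rm.T@(np.array([560,148,0])-s["position"]))
E
```

```text
clock: 4.92
position: [573.6, -98.7, 187.7]
ee_rot: [0.249, 0.968, -0.0, -0.001]
contact_force: [-0.3, -0.5, -1.8]
gripper_width: 12.9
clock: 5.42
position: [573.9, -98.7, 237.6]
ee_rot: [0.249, 0.968, 0.0, 0.0]
contact_force: [-0.0, 0.4, -2.9]
gripper_width: 13.1
[573.85451337 -98.71353585 237.58369189] [-0.03381752  0.40687734 -2.91031371] 13.108051619669157
tray ((560.966552734375, 143.01950073242188), (181.49728393554688, 180.39846801757812), 89.26103210449219)
[131.51423345 209.06505287 237.70009894]
```

View pics/s4.png

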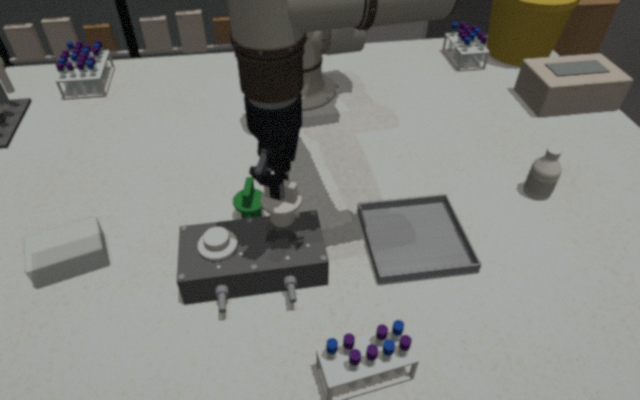

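View pics/w4.png

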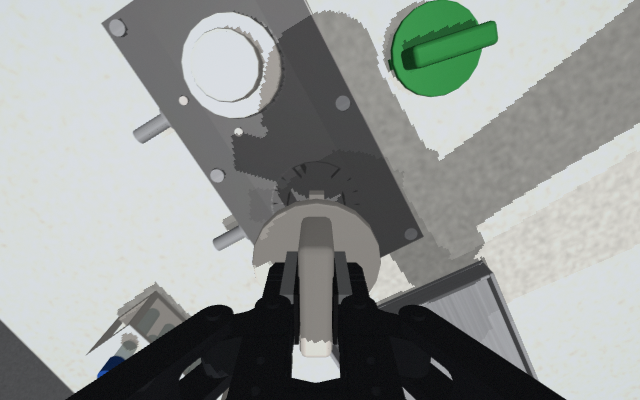

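The filter is out of the block, with about 2.9 N of weight on the wrist. Its foot is at z≈113, clear of everything. Moving over the tray.

```bash
python3 -m crank '{"delta_pos": [[0.008,0.013,0],[0.016,0.026,0],[0.02,0.031,0],[0.02,0.031,0],[0.02,0.031,0],[0.02,0.031,0],[0.016,0.026,0],[0.008,0.013,0]], "twist": [0,0,0,0,0,0,0,0]}';  python3 -m crank '{"delta_pos": [[0.003,0.005,0],[0,0,0],[0,0,0],[0,0,0.03],[0,0,0.03],[0,0,0.02],[0,0,0.01],[0,0,0]], "twist": [0,0,0,0,0,0,0,0]}'
python3 - <<'E'
from h import *
s=arm.read_state(); print(s["position"],s["ee_rot"],s["contact_force"],s["gripper_width"])
p,d=imaging.get_image("scene"); cv2.imwrite("pics/s5.png",p)
E
```

```text
clock: 6.18
position: [558.8, 143.0, 235.8]
ee_rot: [0.248, 0.969, -0.0, -0.001]
contact_force: [0.7, -0.6, -2.4]
gripper_width: 12.9
clock: 6.85
position: [558.1, 143.7, 144.3]
ee_rot: [0.25, 0.968, -0.002, -0.002]
contact_force: [-0.2, -0.2, -2.1]
gripper_width: 13.3
[558.14871054 143.66716043 144.32768503] [ 0.25043531  0.96812859 -0.00205171 -0.00223173] [-0.21197034 -0.15812401 -2.14833205] 13.254663487561215
```

View pics/s5.png

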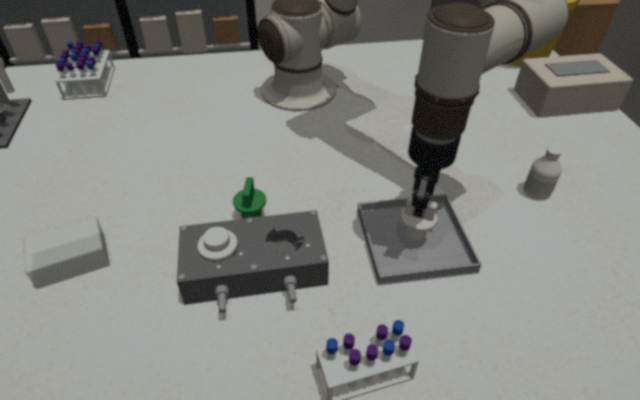

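```bash
python3 -m crank '{"delta_pos": [[0,0,0.004],[0,0,0.004],[0,0,0.003],[0,0,0.001],[0,0,0],[0,0,0]], "twist": [0,0,0,0,0,0]}';  python3 -m crank '{"delta_pos": [[0,0,0.001],[0,0,0]], "twist": [0,0]}'
```

```text
clock: 7.4
position: [559.3, 145.9, 135.2]
ee_rot: [0.249, 0.968, 0.0, 0.0]
contact_force: [-0.8, -0.8, -2.7]
gripper_width: 13.0
clock: 7.57
position: [559.2, 145.8, 134.0]
ee_rot: [0.249, 0.968, 0.0, 0.0]
contact_force: [-0.2, 0.7, -3.3]
gripper_width: 12.8
```

```bash
python3 -m crank '{"delta_pos": [[0,0,0.002],[0,0,0.001],[0,0,0.0005],[0,0,0]], "twist": [0,0,0,0]}';  python3 -m crank '{"delta_pos": [[0,0,0.001],[0,0,0]], "twist": [0,0]}'; python3 -m crank '{"delta_pos": [[0,0,0.001],[0,0,0]], "twist": [0,0]}'
```

```text
clock: 7.9
position: [559.1, 145.7, 130.2]
ee_rot: [0.249, 0.968, -0.0, -0.0]
contact_force: [-0.3, 1.0, -2.6]
gripper_width: 12.7
clock: 8.07
position: [559.2, 145.7, 129.2]
ee_rot: [0.249, 0.968, -0.0, -0.0]
contact_force: [0.3, -0.5, -2.5]
gripper_width: 12.7
clock: 8.23
position: [559.2, 145.7, 128.2]
ee_rot: [0.249, 0.968, -0.0, -0.0]
contact_force: [-0.1, -0.2, -2.8]
gripper_width: 12.8
```

```bash
python3 -m crank '{"delta_pos": [[0,0,0.0005],[0,0,0]], "twist": [0,0]}';  python3 -m crank '{"delta_pos": [[0,0,0.0005],[0,0,0]], "twist": [0,0]}'; python3 -m crank '{"delta_pos": [[0,0,0.0005],[0,0,0]], "twist": [0,0]}'
```

```text
clock: 8.4
position: [559.3, 145.8, 128.0]
ee_rot: [0.249, 0.968, 0.0, 0.0]
contact_force: [-0.1, 0.0, -1.4]
gripper_width: 13.0
clock: 8.57
position: [559.3, 145.8, 128.0]
ee_rot: [0.249, 0.968, 0.0, 0.0]
contact_force: [-0.9, -0.7, 1.3]
gripper_width: 13.0
clock: 8.73
position: [559.3, 145.8, 128.0]
ee_rot: [0.249, 0.968, 0.0, 0.0]
contact_force: [-3.3, -0.1, 4.7]
gripper_width: 13.0
```

The foot is on the tray floor: the force changed sign at the height I expected. Releasing and retreating straight up.

```bash
python3 -m crank '{"delta_pos": [[0,0,-0.0005],[0,0,0],[0,0,0],[0,0,0],[0,0,0],[0,0,0],[0,0,0]], "twist": [0,0,0,0,0,0,0]}' 1;  python3 -m crank '{"delta_pos": [[0,0,-0.01],[0,0,-0.02],[0,0,-0.03],[0,0,-0.035],[0,0,-0.035],[0,0,-0.02],[0,0,0],[0,0,0]], "twist": [0,0,0,0,0,0,0,0]}'
python3 - <<'E'
from h import *
s=arm.read_state(); print(s["position"],s["contact_force"],s["gripper_width"])
p,d=imaging.get_image("wrist"); cv2.imwrite("pics/w6.png",p)
W=cloud("wrist",d,wristT(s)); z=W[...,2]
b=(z>70)&(z<100)&(W[...,0]>470)&(W[...,0]<650)&(W[...,1]>60)&(W[...,1]<230); k,l,st,_=cv2.connectedComponentsWithStats(b.astype(np.uint8))
for i in range(1,k):
    if st[i,4]>50: print("bar",st[i],rect(W[l==i]),np.median(z[l==i]),np.nanstd(z[l==i]))
p,d=imaging.get_image("scene"); cv2.imwrite("pics/s6.png",p)
E
```

```text
clock: 9.32
position: [559.3, 145.7, 127.3]
ee_rot: [0.249, 0.968, -0.0, -0.0]
contact_force: [0.4, -0.3, -0.4]
gripper_width: 85.6
clock: 9.98
position: [559.4, 145.9, 279.6]
ee_rot: [0.249, 0.968, 0.002, 0.001]
contact_force: [-1.0, -0.1, -0.0]
gripper_width: 85.8
[559.41549442 145.89618167 279.62056648] [-0.99679031 -0.1436876  -0.02316486] 85.81338071203054
bar [ 308  158   18   63 1053] ((559.7714233398438, 145.71856689453125), (51.20478057861328, 13.911415100097656), 60.937808990478516) 82.92920591062472 1.918747814977602
```

View pics/s6.png

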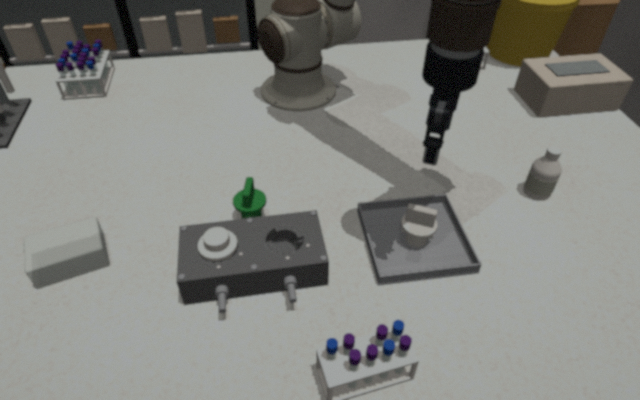

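View pics/w6.png

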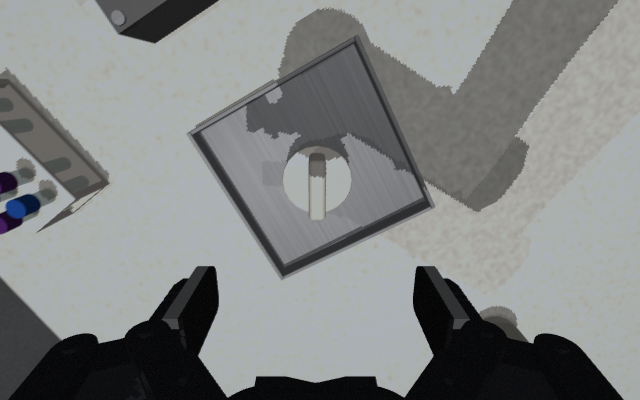

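The filter stands upright in the middle of the tray: scene (419,228), wrist (316,180), bar top at 83 mm as expected. The plug at (216,240) and the green part at (249,200) haven't moved, and the gripper is clear. Handing in.

```bash
python3 -c "
from bench import job_done
print(job_done())"
```

```text
the job is handed in; nothing more can be done
None
```

The spent filter is out of the block and standing upright in the steel tray, and I have handed the job in. I gripped it by its bar, turned it anticlockwise to about 61° (it started at about 1.5°) and lifted it straight out. I then set it down near the middle of the tray, released it and backed the gripper off straight up.

- **Filter:** the last measurement put its axis at about (560, 146) with its top at 83 mm, which matches standing upright on the 4 mm tray floor.
- **Plug and green look-alike:** both look unmoved in the final scene picture; I did not measure them again.
- **Forces and time:** the wrist force readings between moves stayed within about 6 N, and the last motion ended at about 10 s.
- **Checks:** none failed. The only disagreement was in the tray centre, which the camera views put at y = 143 to 149 mm, well inside the room available.

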